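# Take the filter out of the bench air-filter unit

### The job

Turn the swing tab on the air-filter unit aside until it is quite clear of the filter and leave it there, then lift the filter panel out of its frame by its handle and set it down flat, handle up, on the floor of the shallow metal tray. Carry the filter level so that its dust stays on it, put it down rather than drop it, and do not disturb the beaker, the bench cooler or the marker pen.

Things in the scene. Friction and masses are not known exactly. Their poses are not given: they have to be found in the camera images.
- filter_unit: Low grey box, 170 (x) x 260 (y) x 60 mm high, fixed to the worktop; black hose stub on its -y face. Origin: centre of its underside, on the worktop; z up. Its top has an open recess 114 (x) x 164 (y) x 20 mm deep, centred on the origin, in which the filter lies; the rim round it is 60 mm above the worktop.
- seat (a point): Centre of the recess floor, 40 mm above the worktop, axes as filter_unit; the filter's origin lies here while it is seated.
- tab (a joint): Angle of the swing tab on the unit, about the vertical, counter-clockwise positive from above, stops at -1.75 and 1.75 rad. At 0 the tab points along the unit's -y, from its pivot on the rim over the middle of the filter's short (+y) edge; it starts within 0.45 rad of 0. The filter is free of it beyond 1.3 rad either way. It turns with light friction (about 1 N at the knob) and stays where it is left.
- tab_pivot (a point): Pivot of the tab: 105 mm to the unit's +y from its centre line, at the height of the tab's top face (65.5 mm above the worktop). The tab is a flat steel strip 18 mm wide, 4 mm thick, reaching 64 mm from the pivot, with 1.5 mm of air under it.
- tab_knob (a point): Centre of the top of the tab's upright black round knob, 50 mm from the pivot; the knob is 16 mm thick and rises 30 mm from the tab (this point is 99.5 mm above the worktop, the tab's face 30 mm below it). It can be gripped or pushed.
- filter: White filter panel 110 (x) x 160 (y) x 20 mm with paper pleats, loose, 0.2 to 0.42 kg, lying in the recess with 2 mm to spare on each side, its top flush with the rim. Origin: centre of its underside; z up out of the panel, axes as the unit's while it is seated.
- handle (a point): Centre of the filter's handle bar, 53 mm above the filter's underside: a bow handle along the filter's x, bar 80 (x) x 14 (y) x 14 mm, with 26 mm between the bar's underside and the panel; feet 34 mm either side of the centre.
- tray: Shallow aluminium tray, outside 158 (x) x 208 (y) x 24 mm, loose, 0.7 kg, empty, on the worktop. Origin: centre of its underside.
- tray_in (a point): Centre of the tray's inner floor, 4 mm above its underside, axes as the tray; the inside is 150 (x) x 200 (y) mm with walls 20 mm high and 4 mm thick, so the filter fits with its long side along the tray's y, either way round.
- beaker: White plastic beaker, 96 mm across, 100 mm high, standing beside the work; origin at the centre of its underside. To be left alone.
- cooler: Bench cooler with a clear lid, 74 x 107 x 38 mm, beside the work; origin at the centre of its underside. To be left alone.
- marker: Marker pen lying on the worktop, 131 mm long along its y, 12 mm thick; origin under its middle. To be left alone.

How it is judged (in metres and radians):
On the way, in this order (a step that is already met when the one before it is completed fails the run):
1. the tab is turned clear of the filter (beyond 1.3 rad either way) while the filter still lies seated in its frame (within 8 mm) ((value of joint tab above 1.3 rad or value of joint tab below -1.3 rad) and distance between filter and seat below 0.008 m), for 0.2 s.
2. the filter is lifted out, its underside at least 10 mm above the rim (30 mm above its seat), with the tab still aside ((value of joint tab above 1.3 rad or value of joint tab below -1.3 rad) and z of filter in the frame of seat above 0.03 m), for 0.1 s.
At the end, for the whole second after the job is handed in: The filter lies at rest flat on the tray's inner floor, handle up (underside within 5 mm of the floor, tilted less than 0.08 rad, centre within 30 mm of the tray's centre along each tray axis), the tray stands level, and the tab is still aside, beyond 1.3 rad (z of filter in the frame of tray_in between -0.004 and 0.005 m and x of filter in the frame of tray_in between -0.03 and 0.03 m and y of filter in the frame of tray_in between -0.03 and 0.03 m and angle between filter's own z axis and vertical below 0.08 rad and angle between tray's own z axis and vertical below 0.1 rad and linear speed of filter below 0.02 m/s and angular speed of filter below 0.2 rad/s and (value of joint tab above 1.3 rad or value of joint tab below -1.3 rad)); the robot touches nothing.
It fails at once if the filter is tilted more than 0.45 rad (angle between filter's own z axis and vertical above 0.45 rad).
It fails at once if the filter is dropped or thrown: it moves faster than 0.5 m/s with no finger touching it (linear speed of filter above 0.5 m/s and contact force between the fingers and filter below 0.05 N).
It fails at once if the beaker is moved more than 30 mm or tipped (distance of beaker from where it was at the start of the episode above 0.03 m or angle between beaker's own z axis and vertical above 0.4 rad).
It fails at once if the bench cooler is moved more than 30 mm (distance of cooler from where it was at the start of the episode above 0.03 m).
It fails at once if the marker pen is moved more than 30 mm (distance of marker from where it was at the start of the episode above 0.03 m).
It also fails if it takes over 62 s, if anything falls off the work surface, if the arm or the gripper's body presses on something with over 40 N, if the wrist force passes 120 N, or if a joint passes its speed limit or range.

### The arm

A 6-joint arm with a two-finger parallel gripper is mounted at the origin on a cart in front of the work surface, level with it; the furniture and walls round the work are solid. World frame = base frame: x ahead of the robot, y to its left, z up, the work surface at z = 0. Lengths are in m, angles in degrees, forces in N, time in s.
With the tool pointing down it reaches from about 0.4 to 0.825 m from the base axis. Payload 7 kg.
Tool frame: the origin (TCP) lies midway between the tips of the shut fingers; the grasp point (between the pads) lies 19 mm behind it; z points along the fingers, y is the direction in which the jaws open and shut (so a half turn about z gives the same grasp; the last joint's range is limited). The gripper opens to 88 mm and grips with 3 to 60 N. Pads are 19 mm wide; open, the fingers measure 130 mm over their backs; the gripper's body (78 mm by 193 mm) begins 47 mm behind the grasp point.
Start: joints at [82.626, 20.546, 0.682, 0, -70.136, -16.507], TCP at [0.273, 0.617, 0.227] pointing down, gripper open.
Joint ranges: [-176.03, 176.03], [-82.01, 121.73], [-58.28, 71.71], [-173.87, 95.51], [-174.79, -0.11], [-173.66, 173.66]. Speed limits (degrees/s): [136.94, 136.94, 172.46, 180, 180, 180].

### API

Orientations are given as [roll, pitch, yaw] about the fixed x, y, z axes, in that order (R = Rz(yaw) Ry(pitch) Rx(roll)).
In Python, from plant import sensors, viewer, r gives the robot as it stands. The module is installed in compiled form; this text tells all that it offers.
- The arm moves only by the shell command python3 -m handwheel 'ROWS' [OPENING] [FORCE]. ROWS is JSON, one flat list of numbers, 6 for each row, row after row: the shift along the world's x, y, z in cm, then the turn, a rotation vector about the world's x, y, z in rad. In form: [tx, ty, tz, wx, wy, wz, tx, ty, tz, wx, wy, wz, ...]. A call has 1 to 8 rows; each row is the pose to reach, as a shift and turn from the pose measured when the call began; what a row does not reach only later rows make up. A row lasts 1/10 s, in which the tool goes at most 50 mm and 8.59 degrees, less where a joint would pass 70% of its speed; a pose out of reach is approached as far as the arm can. A call with a gripper value outside its range is refused whole. OPENING is the closure in counts, from 0 (fully open) to 255 (shut), set as the call begins (- or left out, the last holds). The fingers move at their own pace and stop on an object; FORCE is the grip in N (left out, the last holds). Time passes only in rows, so rows that repeat a pose let the fingers close. It gives the time, the measured TCP pose, the force and the opening at its end, in the units of the state.
- sensors.get_state(): the state, without advancing time (a new reading comes with each control period).
- viewer.capture(name): name is "side" or "top" or "wrist"; returns a dict with "img" (480x640x3 uint8, red, green, blue), "camera_matrix" (3x3 intrinsics, pixels), "k1" (the pictures are not rectified: a ray, as slopes to the right and down, at radius r is drawn at 1 + k1 r^2 times it, then the intrinsics apply), "camera_from_world" (4x4, takes a point from world to camera coordinates); the wrist camera has in their place "mount" (4x4, takes a point from camera to tool coordinates, whose origin is the TCP and whose axes are the flange's). Camera axes: x right, y down, z forward; pixel columns grow to the right and rows downward; lengths in m; the calibration is good to about 2 mm. A picture is of the moment at which its call begins: read the wrist's pose just before it. There is no depth.
- r.close_job(): hands the job in, once; it reports no verdict.
The state is a dict: "time_s": time; "joints": joint angles; "qd": joint speeds; "joint_torque": joint torques, N m; "tcp_pos": TCP position; "eef_rot": TCP orientation; "contact_force": force on the tool from outside, world axes, zero at the start; "moment": the same for the moment, N m; "gripper_width": finger opening in m.
Only numpy, scipy, OpenCV 4.12 (cv2) and the standard library are available. Lean on these libraries where they do the work, as an engineer would, in place of code of your own. Each camera call takes 0.05 s, during which the arm holds its last target.

## Working session

There is one attempt and no reset: what is moved stays moved. The work goes in short steps, Python scripts to look and compute and a shell command to move; the robot and the scene stay as the last step left them, time stands still between calls to the robot, and variables do not carry over. Pictures are saved under pics/ and viewed, and the job is handed in when it is done.

```bash
ls; mkdir -p pics; python3 - <<'E'
from plant import sensors, viewer, r
import cv2,pickle
print(sensors.get_state())
d={}
for n in ("side","top"):
    c=viewer.capture(n); d[n]=c
    cv2.imwrite(f"pics/{n}0.png",c["img"][:,:,::-1])
    print(n,{k:v for k,v in c.items() if k!="img"})
pickle.dump(d,open("cap0.pkl","wb"))
E
```

```text
pics
{'time_s': 0.0, 'joints': array([ 8.26268533e+01,  2.05914553e+01,  6.33157795e-01, -1.89844974e-02,
       -7.01383233e+01, -1.65051659e+01]), 'qd': array([-0.0446123 ,  0.05030476, -0.05198366,  0.04447578, -0.07892152,
       -0.06243388]), 'joint_torque': array([ 1.20999443e-04, -5.82718849e+01,  2.93053758e+01,  6.99712381e+00,
        7.01902361e-03, -1.49023922e-04]), 'tcp_pos': array([0.27308641, 0.61673568, 0.22562138]), 'eef_rot': array([ 1.79902290e+02, -1.03414171e-02, -2.38847689e+01]), 'contact_force': array([-0.38880515,  0.02450738,  0.72370042]), 'moment': array([-0.01637911,  0.02459823,  0.00353026]), 'gripper_width': 0.08777407198228804}
side {'camera_matrix': array([[468.8507423 ,   0.        , 326.02716823],
       [  0.        , 468.8507423 , 250.04797851],
       [  0.        ,   0.        ,   1.        ]]), 'k1': 0.03396989458576408, 'camera_from_world': array([[ 0.9385438 , -0.34436794,  0.02337194, -0.4738867 ],
       [-0.18756133, -0.56568109, -0.80301037,  0.17074857],
       [ 0.28975209,  0.74927673, -0.59550659,  1.18049174],
       [ 0.        ,  0.        ,  0.        ,  1.        ]])}
top {'camera_matrix': array([[616.141895  ,   0.        , 313.36693437],
       [  0.        , 616.141895  , 238.76587306],
       [  0.        ,   0.        ,   1.        ]]), 'k1': -0.0773205761206868, 'camera_from_world': array([[ 0.02702422, -0.99950655,  0.01601099, -0.01721608],
       [-0.98920058, -0.02904686, -0.14366102,  0.51497016],
       [ 0.1440552 , -0.01195575, -0.98949743,  1.59670294],
       [ 0.        ,  0.        ,  0.        ,  1.        ]])}
```

View pics/side0.png

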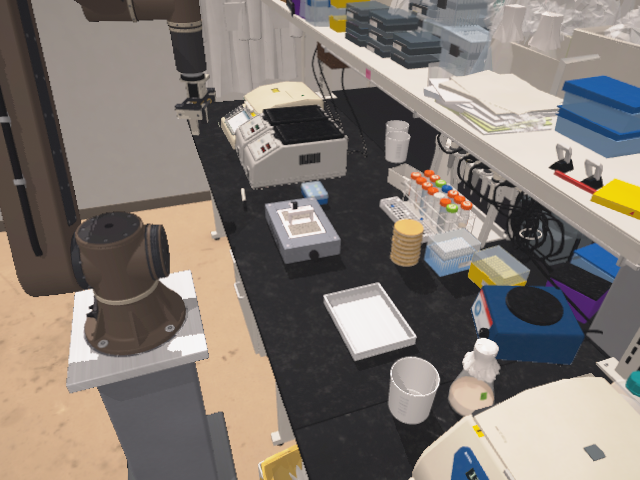

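View pics/top0.png

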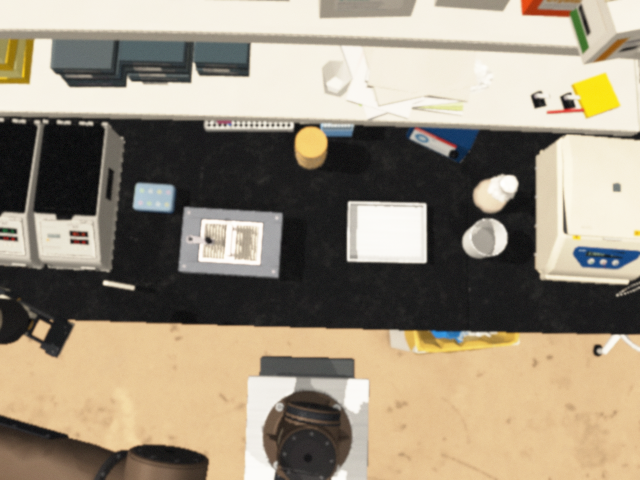

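The side view shows the unit at about (302,230), the tray at (369,320), the beaker at (413,390) and the cooler at (314,192). The top view shows the unit at (231,243) with the tab on its left (+y) end, the tray at (387,232), the beaker at (485,238), the cooler at (154,197) and the marker at (120,286). I'll zoom in.

```bash
python3 - <<'E'
import cv2,pickle
d=pickle.load(open("cap0.pkl","rb"))
t=d["top"]["img"][:,:,::-1]; s=d["side"]["img"][:,:,::-1]
cv2.imwrite("pics/top0a.png",cv2.resize(t[200:290,170:295],None,fx=6,fy=6,interpolation=cv2.INTER_CUBIC))
cv2.imwrite("pics/top0b.png",cv2.resize(t[190:275,335:440],None,fx=6,fy=6,interpolation=cv2.INTER_CUBIC))
cv2.imwrite("pics/side0a.png",cv2.resize(s[180:270,250:350],None,fx=6,fy=6,interpolation=cv2.INTER_CUBIC))
E
```

```text
(no output)
```

View pics/top0a.png

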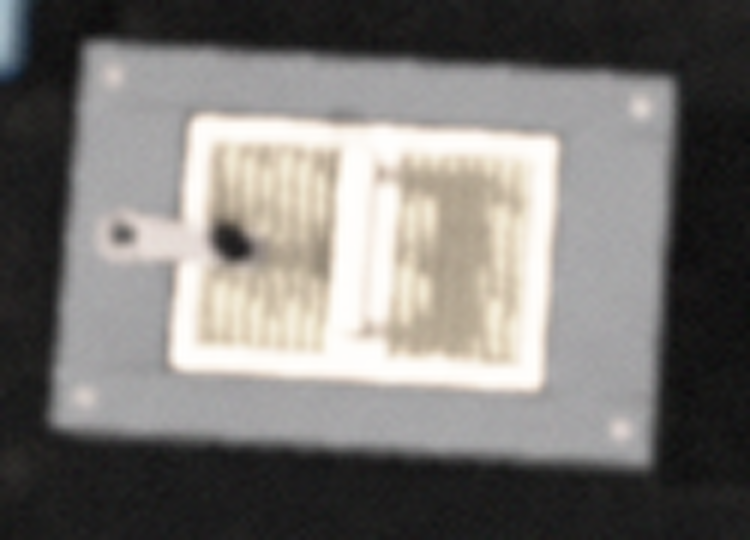

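View pics/top0b.png

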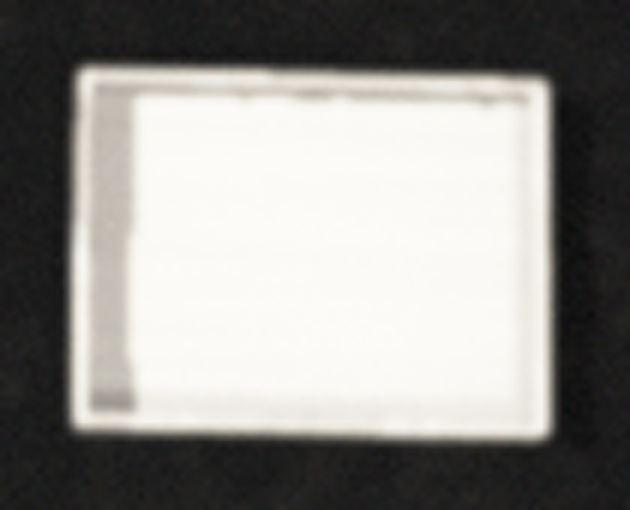

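View pics/side0a.png

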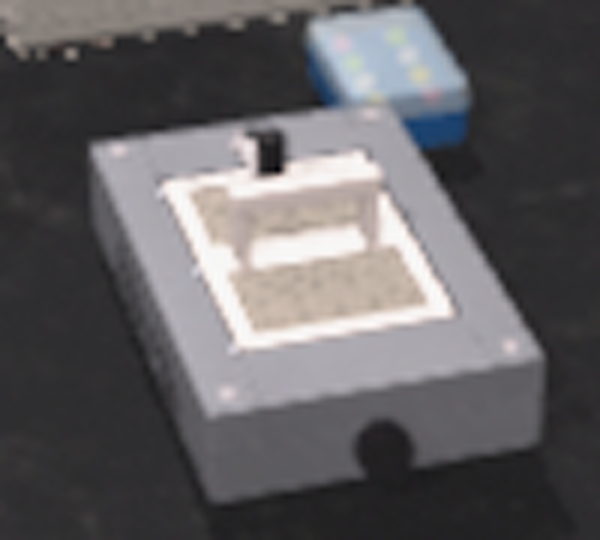

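```bash
cat > h.py <<'E'
import numpy as np,cv2,pickle
def ray(c,u,v,T=None):
    K=c["camera_matrix"]; d=np.array([(u-K[0,2])/K[0,0],(v-K[1,2])/K[1,1]]); p=d.copy()
    for _ in range(20): p=d/(1+c["k1"]*(p@p))
    if T is None: T=np.linalg.inv(c["camera_from_world"])
    return T[:3,3],T[:3,:3]@np.array([p[0],p[1],1])
def at_z(c,u,v,z,T=None):
    o,d=ray(c,u,v,T); return o+d*(z-o[2])/d[2]
def proj(c,P,T=None):
    if T is None: T=np.linalg.inv(c["camera_from_world"])
    P=np.atleast_2d(P); q=(P-T[:3,3])@T[:3,:3]; s=q[:,:2]/q[:,2:]
    s=s*(1+c["k1"]*(s**2).sum(1,keepdims=True)); K=c["camera_matrix"]
    return s*[K[0,0],K[1,1]]+K[:2,2]
E
python3 - <<'E'
from h import *
d=pickle.load(open("cap0.pkl","rb"));t=d["top"];s=d["side"]
def cr(x,y,x0,y0): return (x+.5)/6-.5+x0,(y+.5)/6-.5+y0
def rect(n,pts,z,x0,y0,c=t):
    P=np.array([at_z(c,*cr(*p,x0,y0),z)[:2] for p in pts]); print(n,P.round(4).tolist(),"centre",P.mean(0).round(4)); 
    for i in range(4): 
        e=P[(i+1)%4]-P[i]; print("  ",round(np.hypot(*e),4),round(np.degrees(np.arctan2(e[1],e[0])),1))
rect("unit",[(85,40),(678,77),(654,467),(50,431)],.06,170,200)
rect("filter",[(190,113),(560,135),(545,390),(170,370)],.06,170,200)
rect("tray",[(76,66),(551,76),(551,440),(74,434)],.024,335,190)
print("pivot",at_z(t,*cr(122,235,170,200),.0655)); print("knobtop",at_z(t,*cr(232,241,170,200),.0995))
print("handle",at_z(t,*cr(367,250,170,200),.1))
rect("unit side",[(90,145),(405,113),(545,355),(212,415)],.06,250,180,s)
print("knob side",at_z(s,*cr(268,135,250,180),.0995))
for n,p,z in [("beaker",(485,232),.1),("cooler",(154,197),.038),("marker",(120,286),.012)]: print(n,at_z(t,*p,z))
E
```

```text
unit [[0.5885, 0.3415], [0.5796, 0.0804], [0.4082, 0.0849], [0.416, 0.3468]] centre [0.4981 0.2134]
   0.2612 -92.0
   0.1715 178.5
   0.262 88.3
   0.1726 -1.8
filter [[0.5573, 0.2934], [0.5523, 0.1311], [0.4402, 0.1332], [0.4441, 0.2961]] centre [0.4985 0.2135]
   0.1624 -91.8
   0.1121 178.9
   0.1629 88.6
   0.1133 -1.4
tray [[0.6241, -0.0916], [0.6263, -0.3068], [0.4608, -0.3068], [0.4575, -0.0938]] centre [ 0.5422 -0.1998]
   0.2152 -89.4
   0.1654 -180.0
   0.213 90.9
   0.1666 0.8
pivot [0.50174851 0.31920131 0.0655    ]
knobtop [0.49580292 0.26576418 0.0995    ]
handle [0.49356417 0.20814938 0.1       ]
unit side [[0.4171, 0.3441], [0.5907, 0.3241], [0.5789, 0.0833], [0.4112, 0.0868]] centre [0.4995 0.2096]
   0.1747 -6.5
   0.2412 -92.8
   0.1678 178.8
   0.2573 88.7
knob side [0.49285975 0.2610208  0.0995    ]
beaker [ 0.5367656  -0.44425732  0.1       ]
cooler [0.6157199  0.42751755 0.038     ]
marker [0.37627467 0.5101075  0.012     ]
```

```bash
python3 -m handwheel '[1,-3,0,0,0,-0.1, 2,-7,0,0,0,-0.2, 4,-11,0,0,0,-0.3, 5,-15,0,0,0,-0.4, 7,-19,0,0,0,-0.5, 9,-22,0,0,0,-0.6, 11,-24,0,0,0,-0.7, 12,-25,0,0,0,-0.8]' 0 20
```

```text
time_s: 0.9
tcp_pos: [0.394, 0.3648, 0.2258]
eef_rot: [179.9, -0.0, -70.0]
contact_force: [0.1, 0.3, 0.2]
gripper_width: 0.0875
```

```bash
python3 -m handwheel '[2,-2,0,0,0,-0.1, 5,-5,0,0,0,-0.2, 8,-8,0,0,0,-0.32, 10,-9.5,0,0,0,-0.44, 10.2,-9.7,0,0,0,-0.44, 10.2,-9.7,0,0,0,-0.44]'; python3 - <<'E'
from plant import sensors, viewer, r
import cv2,pickle
s=sensors.get_state(); c=viewer.capture("wrist"); t=viewer.capture("top")
pickle.dump((s,c,t),open("cap1.pkl","wb")); cv2.imwrite("pics/w1.png",c["img"][:,:,::-1])
print(s["tcp_pos"],s["eef_rot"],{k:v for k,v in c.items() if k!="img"})
E
```

```text
time_s: 1.5
tcp_pos: [0.4962, 0.2671, 0.2253]
eef_rot: [179.9, -0.0, -95.3]
contact_force: [-0.7, 0.8, 0.8]
gripper_width: 0.0877
[0.49617345 0.2670755  0.22525259] [ 1.79863610e+02 -4.81888099e-02 -9.52781822e+01] {'camera_matrix': array([[432.12107846,   0.        , 316.02364483],
       [  0.        , 432.12107846, 227.32928172],
       [  0.        ,   0.        ,   1.        ]]), 'k1': 0.016702229701321816, 'mount': array([[ 1.32059128e-04, -9.56713249e-01, -2.91032200e-01,
         7.89650022e-02],
       [ 9.99999989e-01,  1.48025865e-04, -3.28457793e-05,
        -7.72476536e-04],
       [ 7.45042853e-05, -2.91032192e-01,  9.56713258e-01,
        -1.59032915e-01],
       [ 0.00000000e+00,  0.00000000e+00,  0.00000000e+00,
         1.00000000e+00]])}
```

View pics/w1.png

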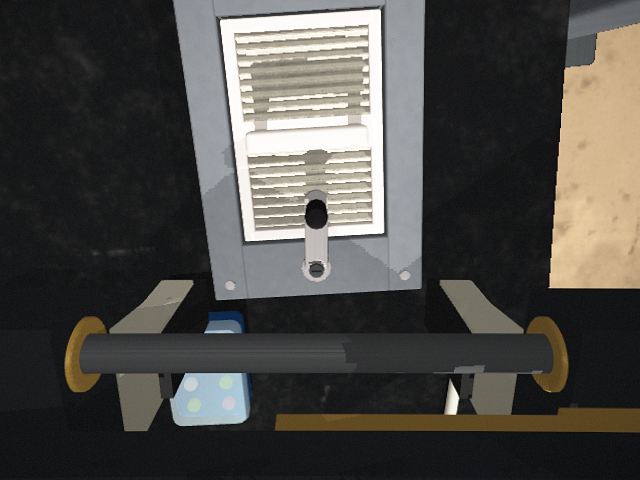

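The wrist view shows the knob top at about (316,213), the pivot screw at (316,269), the handle bar from (247,137) to (370,137), and the filter corners at (220,17), (382,9), (384,234), (246,241).

```bash
cat >> h.py <<'E'
from scipy.spatial.transform import Rotation as Ro
def wT(s,c):
    T=np.eye(4);T[:3,:3]=Ro.from_euler("xyz",s["eef_rot"],degrees=True).as_matrix();T[:3,3]=s["tcp_pos"]
    return T@c["mount"]
E
python3 - <<'E'
from h import *
s,c,t=pickle.load(open("cap1.pkl","rb")); T=wT(s,c)
im=c["img"][:,:,::-1]
cv2.imwrite("pics/w1z.png",cv2.resize(im[110:300,220:400],None,fx=3,fy=3,interpolation=cv2.INTER_CUBIC))
for n,p,z in [("pivot",(316,269.5),.0655),("knob",(316,213),.0995),("handleL",(247,137),.1),("handleR",(370,137),.1),
 ("f",(220,17),.06),("f",(382,9),.06),("f",(384,234),.06),("f",(246,241),.06),("u",(214,299),.06),("u",(422,288),.06)]:
    print(n,at_z(c,*p,z,T).round(4))
E
```

```text
pivot [0.5015 0.3197 0.0655]
knob [0.4964 0.2644 0.0995]
handleL [0.5361 0.2096 0.1   ]
handleR [0.457  0.2169 0.1   ]
f [0.5497 0.1315 0.06  ]
f [0.4396 0.1367 0.06  ]
f [0.4455 0.2969 0.06  ]
f [0.5546 0.2926 0.06  ]
u [0.5878 0.3402 0.06  ]
u [0.4167 0.3462 0.06  ]
```

View pics/w1z.png

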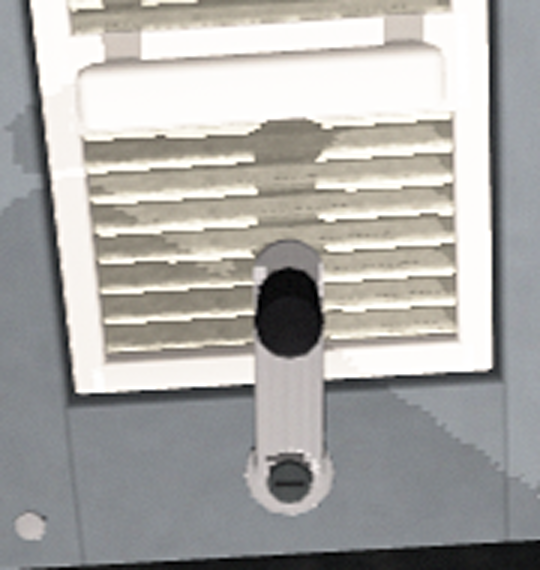

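```bash
python3 -m handwheel '[0,0.2,-3,0,0,0, 0,0.2,-6,0,0,0, 0,0.2,-9,0,0,0, 0,0.2,-12,0,0,0, 0,0.2,-14,0,0,0, 0,0.2,-14.9,0,0,0, 0,0.2,-14.9,0,0,0]' 0 && python3 -m handwheel '[0,0,0,0,0,0, 0,0,0,0,0,0, 0,0,0,0,0,0, 0,0,0,0,0,0, 0,0,0,0,0,0, 0,0,0,0,0,0]' 255 15
```

```text
time_s: 2.3
tcp_pos: [0.4946, 0.2703, 0.0757]
eef_rot: [179.8, -0.1, -95.1]
contact_force: [0.4, -0.3, -0.0]
gripper_width: 0.0874
time_s: 2.9
tcp_pos: [0.4947, 0.2702, 0.0759]
eef_rot: [179.8, -0.1, -95.1]
contact_force: [-0.2, 0.0, -0.4]
gripper_width: 0.0451
```

```bash
python3 -m handwheel '[0,0,0,0,0,0, 0,0,0,0,0,0, 0,0,0,0,0,0, 0,0,0,0,0,0, 0,0,0,0,0,0, 0,0,0,0,0,0]' 255 15; python3 - <<'E'
import numpy as np
from plant import sensors
p=sensors.get_state()["tcp_pos"][:2];P=np.array([.5013,.3190]);v=p-P;print(v,np.hypot(*v),np.degrees(np.arctan2(v[1],v[0])))
for a in np.arange(.1,1.7,.1):
    R=np.array([[np.cos(a),-np.sin(a)],[np.sin(a),np.cos(a)]]);print(round(a,1),((R@v-v)*100).round(2))
E
```

```text
time_s: 3.5
tcp_pos: [0.4947, 0.2702, 0.0758]
eef_rot: [179.8, -0.1, -95.1]
contact_force: [0.3, -1.5, -0.3]
gripper_width: 0.0157
[-0.00656372 -0.04884337] 0.049282423226585464 -97.6537310517346
0.1 [ 0.49 -0.04]
0.2 [ 0.98 -0.03]
0.3 [1.47 0.02]
0.4 [1.95 0.13]
0.5 [2.42 0.28]
0.6 [2.87 0.48]
0.7 [3.3  0.73]
0.8 [3.7  1.01]
0.9 [4.07 1.33]
1.0 [4.41 1.69]
1.1 [4.71 2.08]
1.2 [4.97 2.5 ]
1.3 [5.19 2.95]
1.4 [5.36 3.41]
1.5 [5.48 3.88]
1.6 [5.56 4.37]
```

Knob gripped (15.7 mm). I'll swing it counter-clockwise along the arc.

```bash
python3 -m handwheel '[0.49,-0.04,0,0,0,0.1, 0.98,-0.03,0,0,0,0.2, 1.47,0.02,0,0,0,0.3, 1.95,0.13,0,0,0,0.4, 2.42,0.28,0,0,0,0.5, 2.87,0.48,0,0,0,0.6, 3.3,0.73,0,0,0,0.7, 3.3,0.73,0,0,0,0.7]'; python3 - <<'E'
import numpy as np
from plant import sensors
p=sensors.get_state()["tcp_pos"][:2];P=np.array([.5013,.3190]);v=p-P;print(v,np.hypot(*v),np.degrees(np.arctan2(v[1],v[0])))
for a in np.arange(.1,1.,.1):
    R=np.array([[np.cos(a),-np.sin(a)],[np.sin(a),np.cos(a)]]);print(round(a,1),((R@v-v)*100).round(2))
E
```

```text
time_s: 4.3
tcp_pos: [0.5282, 0.278, 0.0759]
eef_rot: [179.9, -0.1, -54.9]
contact_force: [-0.1, 1.1, 0.3]
gripper_width: 0.0155
[ 0.02685371 -0.04099661] 0.04900860976469512 -56.77429144173205
0.1 [0.4  0.29]
0.2 [0.76 0.62]
0.3 [1.09 0.98]
0.4 [1.38 1.37]
0.5 [1.64 1.79]
0.6 [1.85 2.23]
0.7 [2.01 2.69]
0.8 [2.13 3.17]
0.9 [2.2  3.65]
```

```bash
python3 -m handwheel '[0.4,0.29,0,0,0,0.1, 0.76,0.62,0,0,0,0.2, 1.09,0.98,0,0,0,0.3, 1.38,1.37,0,0,0,0.4, 1.64,1.79,0,0,0,0.5, 1.85,2.23,0,0,0,0.6, 2.01,2.69,0,0,0,0.7, 2.13,3.17,0,0,0,0.8]' && python3 -m handwheel '[0.07,0.5,0,0,0,0.1, 0.07,0.5,0,0,0,0.1, 0.07,0.5,0,0,0,0.1]'
```

```text
time_s: 5.1
tcp_pos: [0.5494, 0.3098, 0.0759]
eef_rot: [179.9, -0.1, -9.0]
contact_force: [-0.0, 0.2, 0.6]
gripper_width: 0.0151
time_s: 5.4
tcp_pos: [0.5501, 0.3149, 0.0759]
eef_rot: [179.9, -0.1, -3.5]
contact_force: [1.5, 0.2, -0.2]
gripper_width: 0.0155
```

```bash
python3 -m handwheel '[0,0,0,0,0,0, 0,0,0,0,0,0, 0,0,0,0,0,0, 0,0,0,0,0,0, 0,0,0,0,0,0]' 0 && python3 -m handwheel '[0,0,2,0,0,0, 0,0,5,0,0,0, 0,0,8,0,0,0, -2,-4,10,0,0,0, -5,-8,12,0,0,0, -5.2,-10,14,0,0,0.02, -5.2,-10,14,0,0,0.02, -5.2,-10,14,0,0,0.02]'; python3 - <<'E'
from plant import sensors, viewer, r
import cv2,pickle
s=sensors.get_state(); c=viewer.capture("wrist"); t=viewer.capture("top")
pickle.dump((s,c,t),open("cap2.pkl","wb")); cv2.imwrite("pics/w2.png",c["img"][:,:,::-1])
E
```

```text
time_s: 5.9
tcp_pos: [0.5501, 0.3147, 0.0759]
eef_rot: [179.9, -0.1, -3.6]
contact_force: [-0.2, -0.7, 0.3]
gripper_width: 0.0497
time_s: 6.7
tcp_pos: [0.4983, 0.2146, 0.2168]
eef_rot: [180.0, -0.2, -2.5]
contact_force: [0.3, 0.2, 0.1]
gripper_width: 0.0877
```

View pics/w2.png

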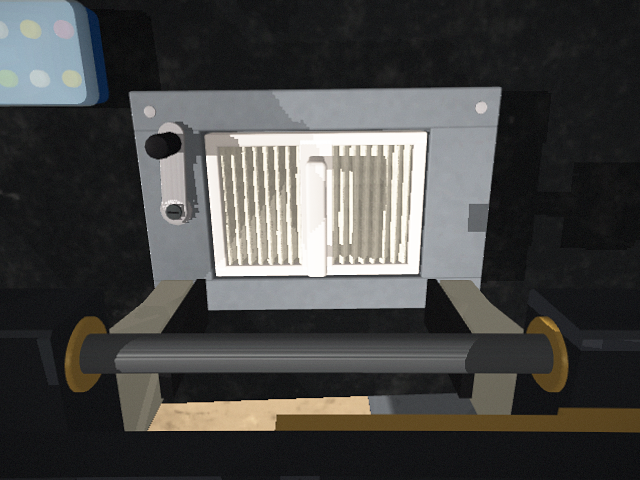

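The tab now points along +x: pivot at (174,211), knob at (157,145), so it is well off the filter. The handle bar runs from (317,157) to (317,276), and the filter corners are (206,132), (427,131), (420,275), (216,276).

```bash
python3 - <<'E'
from h import *
s,c,t=pickle.load(open("cap2.pkl","rb")); T=wT(s,c)
im=c["img"][:,:,::-1]
cv2.imwrite("pics/w2z.png",cv2.resize(im[110:300,140:440],None,fx=2.6,fy=2.6,interpolation=cv2.INTER_CUBIC))
for n,p,z in [("pivot",(174,211),.0655),("knob",(157,145),.0995),("h far",(317,157),.1),("h near",(317,276),.1),
 ("f",(206,132),.06),("f",(427,131),.06),("f",(420,275),.06),("f",(216,276),.06)]:
    print(n,at_z(c,*p,z,T).round(4))
E
```

```text
pivot [0.5012 0.3196 0.0655]
knob [0.5528 0.3124 0.0995]
h far [0.5411 0.212  0.1   ]
h near [0.4593 0.2155 0.1   ]
f [0.5569 0.2906 0.06  ]
f [0.5508 0.1327 0.06  ]
f [0.4395 0.1347 0.06  ]
f [0.4457 0.2957 0.06  ]
```

View pics/w2z.png

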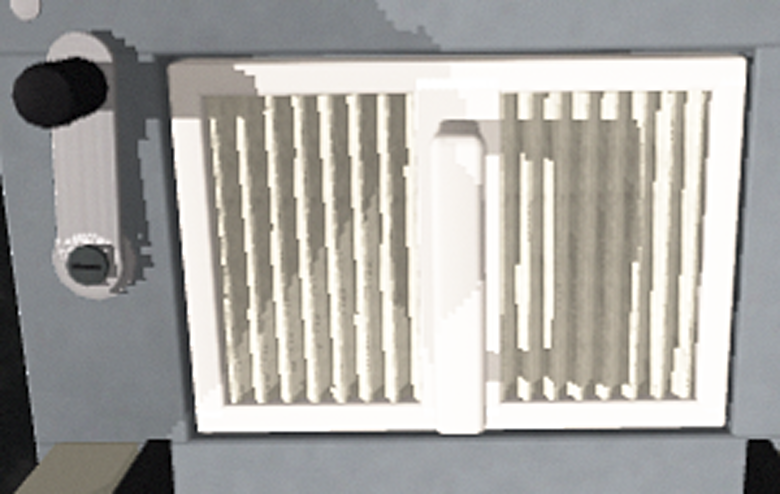

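```bash
python3 -m handwheel '[0,-0.1,-3,0,0,0, 0,-0.1,-6,0,0,0, 0,-0.1,-9,0,0,0, 0,-0.1,-12,0,0,0, 0,-0.1,-13.5,0,0,0, 0,-0.1,-14.3,0,0,0, 0,-0.1,-14.3,0,0,0]' 0 && python3 -m handwheel '[0,0,0,0,0,0, 0,0,0,0,0,0, 0,0,0,0,0,0, 0,0,0,0,0,0, 0,0,0,0,0,0, 0,0,0,0,0,0, 0,0,0,0,0,0, 0,0,0,0,0,0]' 255 35 && python3 -m handwheel '[0,0,0,0,0,0, 0,0,0,0,0,0, 0,0,0,0,0,0, 0,0,0,0,0,0, 0,0,0,0,0,0]'
```

```text
time_s: 7.5
tcp_pos: [0.4974, 0.2138, 0.0704]
eef_rot: [179.7, 0.1, -2.4]
contact_force: [-0.5, -0.0, 1.3]
gripper_width: 0.0876
time_s: 8.3
tcp_pos: [0.4974, 0.2138, 0.0705]
eef_rot: [179.7, 0.1, -2.4]
contact_force: [-0.8, 0.9, -0.6]
gripper_width: 0.0291
time_s: 8.8
tcp_pos: [0.4974, 0.2139, 0.0704]
eef_rot: [179.7, 0.1, -2.4]
contact_force: [-0.2, 0.1, -0.7]
gripper_width: 0.0136
```

```bash
python3 -m handwheel '[0,0,0.3,0,0,0, 0,0,0.8,0,0,0, 0,0,1.6,0,0,0, 0,0,2.5,0,0,0, 0,0,3.5,0,0,0, 0,0,4.5,0,0,0, 0,0,5,0,0,0, 0,0,5,0,0,0]' ; python3 - <<'E'
from plant import sensors, viewer, r
import cv2,pickle
s=sensors.get_state(); c=viewer.capture("wrist"); t=viewer.capture("side")
print(s["contact_force"],s["moment"],s["tcp_pos"])
pickle.dump((s,c,t),open("cap3.pkl","wb"))
a=cv2.resize(t["img"][150:310,230:450,::-1],(440,320)); cv2.imwrite("pics/w3.png",c["img"][:,:,::-1]);cv2.imwrite("pics/s3.png",a)
E
```

```text
time_s: 9.6
tcp_pos: [0.4979, 0.2143, 0.1216]
eef_rot: [179.8, -0.0, -2.4]
contact_force: [0.1, 0.1, -2.6]
gripper_width: 0.0137
[ 0.13503772  0.10010998 -2.64047913] [ 0.09497069 -0.00849763 -0.00167848] [0.49786052 0.21427375 0.12160157]
```

View pics/w3.png

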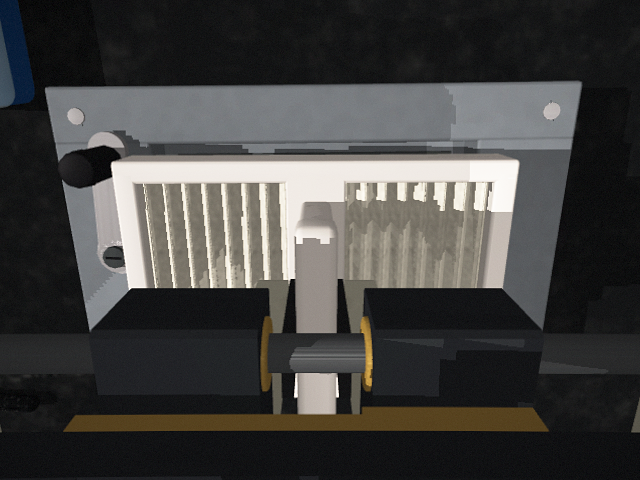

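View pics/s3.png

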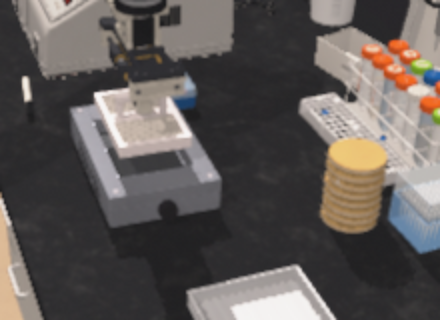

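```bash
python3 - <<'E'
from h import *
d=pickle.load(open("cap0.pkl","rb"));s=d["side"]
P=np.array([[sx*.079+.5422,sy*.104-.1998,.024] for sx,sy in [(-1,1),(1,1),(1,-1),(-1,-1)]])
print(proj(s,P).round(1).tolist())
im=s["img"][:,:,::-1].copy()
cv2.imwrite("pics/tr.png",cv2.resize(im[275:370,315:425],None,fx=5,fy=5,interpolation=cv2.INTER_CUBIC))
E
python3 -m handwheel '[0,0,1,0,0,0, 0,-0.5,2,0,0,0, 0.3,-1.5,3.2,0,0,0, 0.5,-3.5,4.2,0,0,0, 0.8,-6,5,0,0,0.01, 1,-9,5,0,0,0.02, 1.3,-12,5,0,0,0.03, 1.5,-15,5,0,0,0.04]'
```

```text
[[323.9, 295.4], [378.6, 282.9], [416.1, 336.9], [354.9, 353.6]]
time_s: 10.5
tcp_pos: [0.5125, 0.0621, 0.1716]
eef_rot: [179.7, 0.0, -0.1]
contact_force: [0.4, -1.1, -3.1]
gripper_width: 0.0138
```

View pics/tr.png

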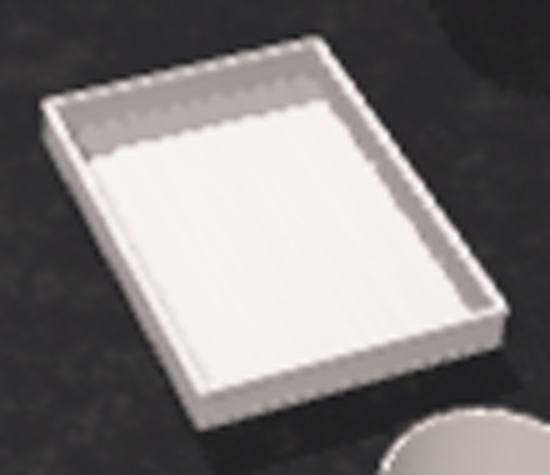

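The tray corners seen in the side view, (323.5,295.6), (379,282.5), (417,337) and (355.6,353.4), match the predicted projection within a pixel.

```bash
python3 -m handwheel '[0.3,-3,0,0,0,0, 0.6,-6,0,0,0,0, 1,-10,0,0,0,0.01, 1.5,-14,0,0,0,0.01, 2,-18,0,0,0,0.01, 2.5,-21.5,0,0,0,0.01, 2.8,-24,0,0,0,0.01, 3,-25.6,0,0,0,0.01]' && python3 -m handwheel '[0,-0.6,0,0,0,0, 0,-0.7,0,0,0,0, 0,-0.7,0,0,0,0]' ; python3 - <<'E'
from plant import sensors, viewer, r
import cv2,pickle
s=sensors.get_state(); c=viewer.capture("wrist"); t=viewer.capture("side"); o=viewer.capture("top")
print(s["tcp_pos"],s["eef_rot"])
pickle.dump((s,c,t,o),open("cap4.pkl","wb"))
a=cv2.resize(t["img"][230:400,270:470,::-1],(600,510)); cv2.imwrite("pics/w4.png",c["img"][:,:,::-1]);cv2.imwrite("pics/s4.png",a)
cv2.imwrite("pics/t4.png",cv2.resize(o["img"][160:300,310:460,::-1],(600,560)))
E
```

```text
time_s: 11.3
tcp_pos: [0.5422, -0.1965, 0.1725]
eef_rot: [179.7, -0.0, 0.4]
contact_force: [-0.3, 0.2, -3.8]
gripper_width: 0.0133
time_s: 11.6
tcp_pos: [0.5421, -0.2031, 0.1727]
eef_rot: [179.7, -0.0, 0.4]
contact_force: [-0.5, 0.0, -2.8]
gripper_width: 0.0134
[ 0.54209053 -0.20311934  0.17267151] [ 1.79744326e+02 -3.55444448e-02  3.58054081e-01]
```

View pics/w4.png

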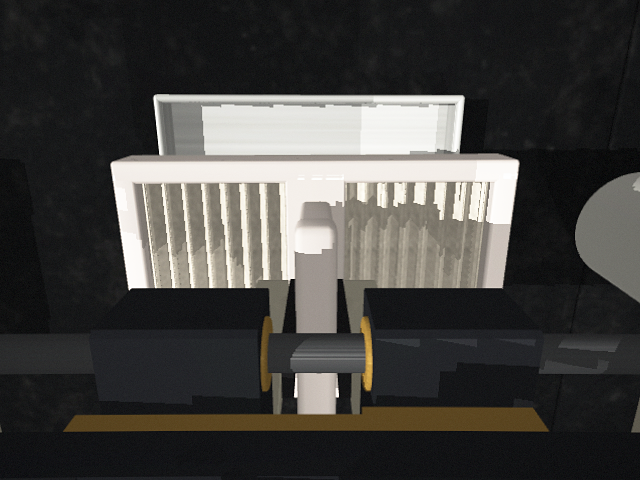

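View pics/s4.png

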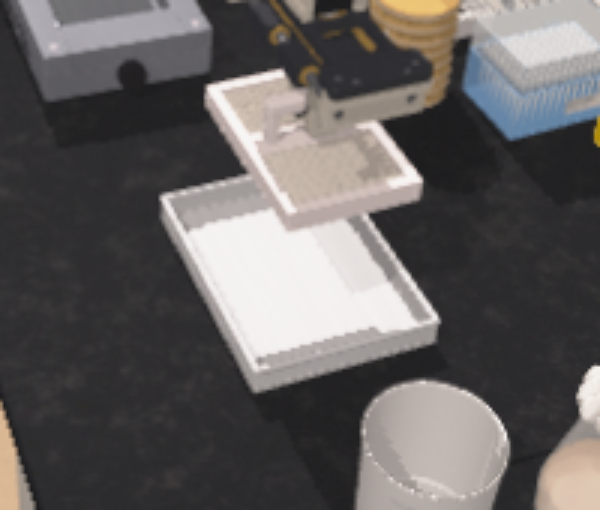

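View pics/t4.png

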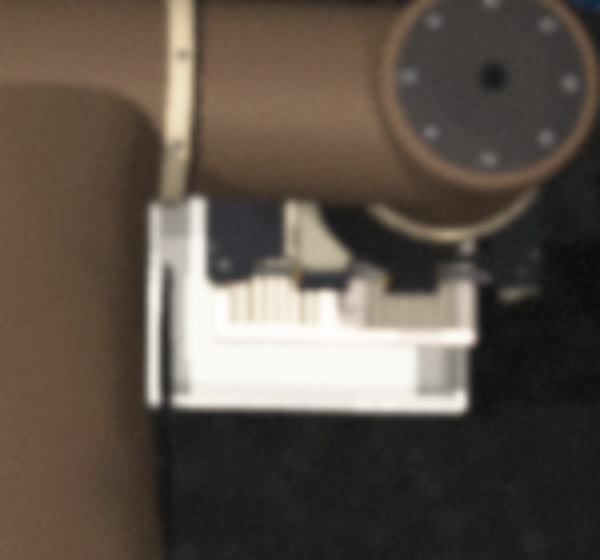

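The wrist view shows the far tray rim between (154,96) and (464,96), with the filter level above it, its far edge running from (113,160) to (518,158).

```bash
python3 - <<'E'
from h import *
s,c,t,o=pickle.load(open("cap4.pkl","rb")); T=wT(s,c)
for p in [(154,96),(464,96)]: print("tray rim +x corners",at_z(c,*p,.024,T).round(4))
for p in [(113,161),(518,159)]: print("filter top +x corners",at_z(c,*p,.162,T).round(4))
E
```

```text
tray rim +x corners [ 0.6207 -0.0937  0.024 ]
tray rim +x corners [ 0.6221 -0.3042  0.024 ]
filter top +x corners [ 0.5969 -0.1237  0.162 ]
filter top +x corners [ 0.5986 -0.2819  0.162 ]
```

```bash
python3 -m handwheel '[0,0.4,-1,0,0,0, 0,0.4,-3,0,0,0, 0,0.4,-5,0,0,0, 0,0.4,-7.5,0,0,0, 0,0.4,-9.5,0,0,0, 0,0.4,-11.5,0,0,0, 0,0.4,-12.5,0,0,0, 0,0.4,-13,0,0,0]' && python3 -m handwheel '[0,0,0,0,0,0, 0,0,-0.1,0,0,0, 0,0,-0.2,0,0,0, 0,0,-0.3,0,0,0]'
```

```text
time_s: 12.55
tcp_pos: [0.5417, -0.198, 0.0414]
eef_rot: [179.7, 0.1, 0.5]
contact_force: [0.7, -0.3, -2.5]
gripper_width: 0.0138
time_s: 12.95
tcp_pos: [0.5422, -0.1981, 0.039]
eef_rot: [179.7, -0.0, 0.5]
contact_force: [-0.3, 0.4, -3.3]
gripper_width: 0.0137
```

```bash
python3 -m handwheel '[0,0,-0.1,0,0,0, 0,0,-0.2,0,0,0, 0,0,-0.3,0,0,0, 0,0,-0.35,0,0,0]' && python3 -m handwheel '[0,0,-0.05,0,0,0, 0,0,-0.1,0,0,0, 0,0,-0.1,0,0,0]'
```

```text
time_s: 13.35
tcp_pos: [0.5421, -0.1981, 0.0354]
eef_rot: [179.7, 0.0, 0.5]
contact_force: [0.6, 0.1, -2.5]
gripper_width: 0.0132
time_s: 13.65
tcp_pos: [0.5421, -0.1981, 0.0345]
eef_rot: [179.7, 0.0, 0.5]
contact_force: [0.4, -0.4, -2.8]
gripper_width: 0.0136
```

```bash
python3 -m handwheel '[0,0,-0.1,0,0,0, 0,0,-0.15,0,0,0, 0,0,-0.15,0,0,0]'
```

```text
time_s: 13.95
tcp_pos: [0.5421, -0.1981, 0.0344]
eef_rot: [179.7, -0.0, 0.5]
contact_force: [-4.2, 3.3, 11.7]
gripper_width: 0.0138
```

Contact made. I'll open and check before retreating.

```bash
python3 -m handwheel '[0,0,0,0,0,0, 0,0,0,0,0,0, 0,0,0,0,0,0, 0,0,0,0,0,0, 0,0,0,0,0,0]' 140 && python3 -m handwheel '[0,0,1,0,0,0, 0,0,3,0,0,0, 0,0,6,0,0,0, 0,0,9,0,0,0, 0,0,12,0,0,0, -1,0,15,0,0,0, -2,0,17,0,0,0, -2,0,17,0,0,0]'; python3 - <<'E'
from plant import sensors, viewer, r
import cv2,pickle
s=sensors.get_state(); c=viewer.capture("wrist"); t=viewer.capture("side"); o=viewer.capture("top")
print(s["tcp_pos"],s["eef_rot"])
pickle.dump((s,c,t,o),open("cap5.pkl","wb"))
a=cv2.resize(t["img"][170:430,230:470,::-1],(553,600)); cv2.imwrite("pics/w5.png",c["img"][:,:,::-1]);cv2.imwrite("pics/s5.png",a)
E
```

```text
time_s: 14.45
tcp_pos: [0.5421, -0.1982, 0.0342]
eef_rot: [179.7, -0.0, 0.5]
contact_force: [0.3, -0.1, -0.5]
gripper_width: 0.0394
time_s: 15.25
tcp_pos: [0.5229, -0.1985, 0.2086]
eef_rot: [179.7, -0.4, 0.5]
contact_force: [0.5, 0.2, -0.2]
gripper_width: 0.0394
[ 0.52292557 -0.19852646  0.20859927] [179.66702007  -0.36736766   0.50700603]
```

View pics/w5.png

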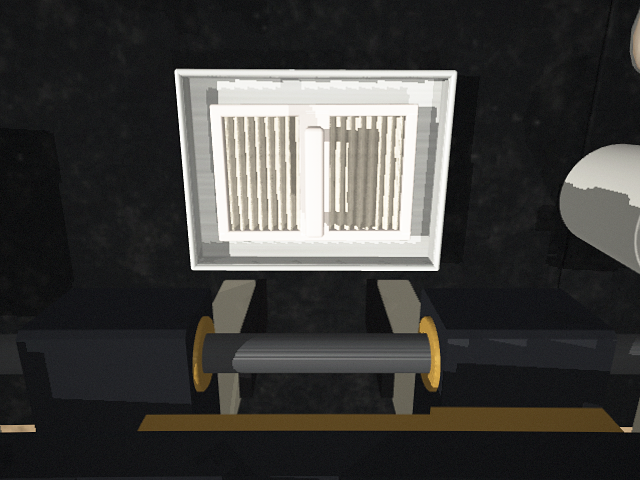

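View pics/s5.png

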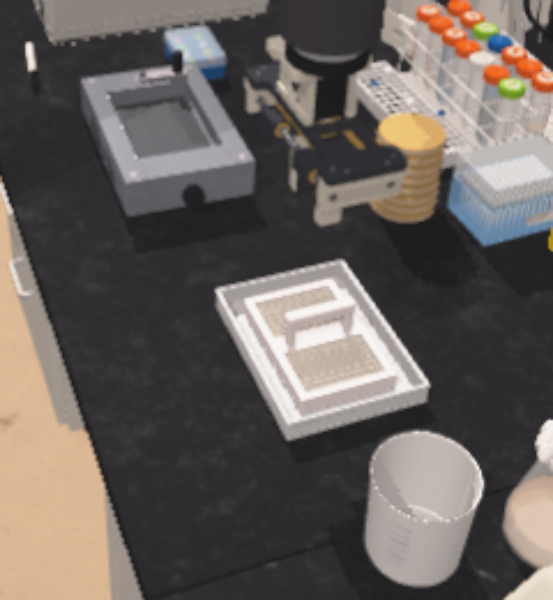

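The wrist view shows the filter lying flat, handle up, with corners at (211,105), (417,105), (410,241) and (219,241). It sits inside the tray rim, whose corners are (176,71), (456,71), (439,269) and (192,269). The side view shows the tab still aside, and the beaker, cooler and marker where they were.

```bash
python3 - <<'E'
from h import *
s,c,t,o=pickle.load(open("cap5.pkl","rb")); T=wT(s,c)
f=np.mean([at_z(c,*p,.024,T) for p in [(211,105),(417,105),(410,241),(219,241)]],0)
g=np.mean([at_z(c,*p,.024,T) for p in [(176,71),(456,71),(439,269),(192,269)]],0)
print("filter",f,"tray",g,"off mm",(f-g)*1e3)
a=pickle.load(open("cap0.pkl","rb"))["side"]["img"].astype(int);b=t["img"].astype(int)
for n,(x0,x1,y0,y1) in dict(beaker=(385,440,355,425),cooler=(303,330,180,206),marker=(236,250,185,208)).items(): print(n,"mean change",abs(a-b)[y0:y1,x0:x1].mean().round(2))
from plant import sensors,r
q=sensors.get_state();print(q["qd"].round(2),q["contact_force"].round(2),q["time_s"])
r.close_job()
E
```

```text
filter [ 0.5420489  -0.19836874  0.024     ] tray [ 0.54162162 -0.19964394  0.024     ] off mm [0.42728385 1.27519839 0.        ]
beaker mean change 2.44
cooler mean change 12.78
marker mean change 5.44
[ 0.06  1.15 -0.46 -0.01  0.16  0.01] [-0.78 -0.03 -0.66] 15.4
the job is handed in; nothing more can be done
```

```bash
python3 - <<'E'
from h import *
t=pickle.load(open("cap5.pkl","rb"));a=pickle.load(open("cap0.pkl","rb"))
A=a["top"]["img"];B=t[3]["img"]
for n,(x0,x1,y0,y1) in dict(cooler=(128,180,178,216),marker=(98,142,276,296)).items(): print(n,abs(A.astype(int)-B)[y0:y1,x0:x1].mean().round(2))
im=np.hstack([cv2.resize(x[170:300,90:300,::-1],(400,248)) for x in (A,B)])
im2=np.hstack([cv2.resize(x[170:260,220:350,::-1],(400,277)) for x in (a["side"]["img"],t[2]["img"])])
cv2.imwrite("pics/cmp.png",np.vstack([im,im2]))
E
```

```text
cooler 2.29
marker 7.79
```

View pics/cmp.png

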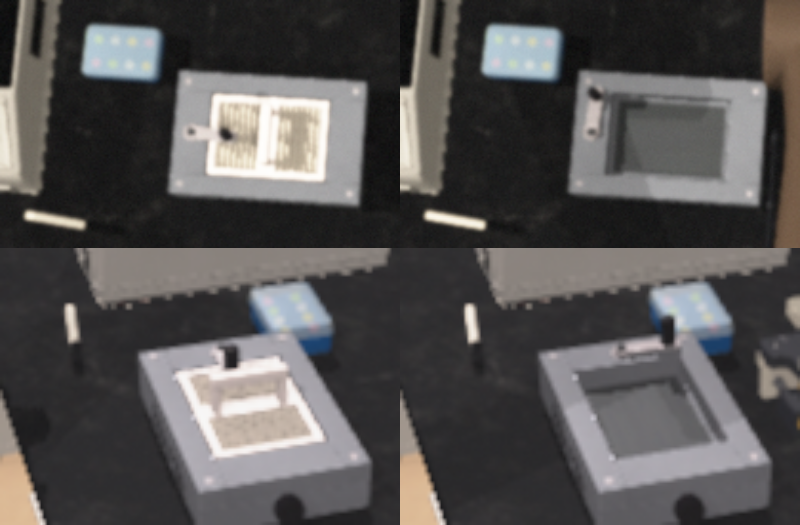

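I gripped the tab's knob and swung the tab counter-clockwise to about +1.5 rad. Then I lifted the filter level by its handle, lowered it onto the tray floor until it touched, released it, backed off and handed in at about 15.4 s of the 62 s allowed. `close_job()` gave no verdict.

**Placement:** in the last wrist picture the filter lies flat, handle up, about 0.4 mm (x) and 1.3 mm (y) from the tray's centre. The tray is level, the tab is still aside, and the gripper is about 17 cm clear.

**Contact at set-down:** the force reached about 12 N when the filter touched the tray floor, well under the limits.

**Neighbours:** one automatic image-difference check, on the cooler in the side view, came out high (12.8). I resolved it only after handing in. Before-and-after pictures show the cooler and marker where they were; the swung knob now stands in front of the cooler in that view. The beaker's side-view difference was small (2.4).

**Arm still settling:** a joint speed of about 1°/s remained at hand-in, but the arm was touching nothing.

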